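Ease the damp-box lid shut over a raw bowl

TASK

The blue lid of the white damp box leans open. Tip it over with a fingertip, catch and steady it on the outside of a finger while it is still well open, and then let it down slowly until it is fully shut, without a bump that could crack the raw bowl inside. Do not pinch the lid or push hard on it, leave everything else where it is, and finish clear of the box.

Things in the scene. Friction and masses are not known exactly. Their poses are not given: they have to be found in the camera images.
- tub: White open-topped damp box, fixed, 240 mm (its x) by 165 mm (its y) by 110 mm high, walls 5 mm, with a plaster slab in it whose top is 25 mm above the table. Origin: centre of the underside, on the table. Its +y axis points from the hinge side to the side where the lid's free edge comes down. Nothing on its front (+y) wall.
- damp_lid (a joint): Angle of the blue lid in rad: 0 fully shut (level), 1.571 upright, 1.85 at its backward stop, where it starts. The hinge is damped, with little friction: once past upright the lid falls of itself, from 1.4 to 0.9 rad in roughly 1 to 1.6 s; let go, it lands at about 1 rad/s, which is a bump. Held up at its free edge it weighs about 1 N.
- lid_lip (a point): Middle of the lid's free edge, on its underside. The lid is a flat slab, 246 mm along the hinge, 190 mm from hinge to free edge, 8 mm thick, about 0.25 kg. Site axes turn with it: y from hinge to free edge, z from underside to outer face (8 mm further). Shut, it sticks out 25 mm past the tub's +y wall, so a fingertip tilted about 45 degrees can hold it from below all the way down.
- lid_hinge (a point): Middle of the hinge line, 110 mm above the table, over the tub's -y edge (82.5 mm from its centre). The hinge line is parallel to the tub's x axis. It turns with the lid.
- raw_bowl: Fragile unfired brown bowl, 100 mm across, 55 mm high, on the plaster in the tub. Origin: centre of its underside.
- palette_knife: Palette knife 200 mm long lying flat on the table on the side where the lid comes down, some 150 mm from the tub's +y wall. Lower than 35 mm. A bystander.
- rib: Wooden potter's rib 110 x 50 x 9 mm lying on the table behind the hinge. A bystander.
- mug: Terracotta mug, 80 mm across, 95 mm high, origin under its centre. A bystander.
- glaze_jar: Amber jar, 70 mm across, 100 mm high, origin under its centre. A bystander.
- blue_bowl: Blue bowl, 120 mm across, 60 mm high, origin under its centre. A bystander.
- wax_tin: Metal tin, 66 mm across, 50 mm high, origin under its centre. A bystander.

How it is judged:
By the outcome, as a careful person would: the job done as asked, in the order asked, and still so for the second after the job is handed in, with the robot touching nothing.
It also fails if it takes over 48 s, if anything falls off the work surface, if the arm or the gripper's body presses on something with over 40 N, if the wrist force passes 120 N, or if a joint passes its speed limit or range.

ROBOT

A 7-joint arm with a two-finger parallel gripper is mounted at the origin on the work surface. World frame = base frame: x ahead of the robot, y to its left, z up, the work surface at z = 0. Lengths are in m, angles in rad, forces in N, time in s.
With the tool pointing down it reaches from about 0.425 to 0.875 m from the base axis. Payload 4.7 kg.
Tool frame: the origin (TCP) lies midway between the tips of the shut fingers; the grasp point (between the pads) lies 19 mm behind it (ctrl.grip_point_offset is the distance from the TCP to the grasp point, in m); z points along the fingers, y is the line along which they close (so a half turn about z gives the same grasp; the last joint's range is limited). The gripper opens to 87 mm and grips with 3 to 60 N. Pads are 19 mm wide; open, the fingers measure 117 mm over their backs; the gripper's body (75 mm by 190 mm) begins 51 mm behind the grasp point.
Start: joints at [1.128, 0.321, -0.07, 1.45, 0.023, 1.371, -0.057], TCP at [0.287, -0.583, 0.223] pointing down, gripper open.
Joint ranges: [-2.86, 2.86], [-0.3, 2.09], [-1.38, 1.24], [0.06, 2.45], [-1.56, 4.7], [0.09, 2.05], [-2.69, 2.69]. Speed limits (rad/s): [2.57, 2.57, 3.14, 3.14, 3.14, 3.14, 3.14].

INTERFACE

Orientations are given as a rotation vector (axis times angle).
In Python, from bench import ctrl gives the robot as it stands. The module is installed in compiled form; this text tells all that it offers.
- The arm moves only by the shell command python3 -m handwheel 'ROWS' [OPENING] [FORCE]. ROWS is JSON, a list of rows, each an object of numbers: "x", "y", "z": the shift along the tool's x, y, z in m; "wx", "wy", "wz": the turn, a rotation vector about the tool's x, y, z in degrees. A call has 1 to 10 rows; each row is the pose to reach, as a shift and turn from the pose commanded when the call began, along the tool's axes at that moment; what a row does not reach only later rows make up. A row lasts 1/12 s, in which the tool goes at most 41.7 mm and 7.16 degrees, less where a joint would pass 70% of its speed; a pose out of reach is approached as far as the arm can. A call with a gripper value outside its range is refused whole. OPENING is the finger opening in m, from 0 to 0.087, set as the call begins (- or left out, the last holds). The fingers move at their own pace and stop on an object; FORCE is the grip in N (left out, the last holds). Time passes only in rows, so rows that repeat a pose let the fingers close. It gives the time, the measured TCP pose, the force, the opening and the grip force at its end, in the units of the state.
- ctrl.get_state(): the state, without advancing time (a new reading comes with each control period).
- ctrl.get_image(name): name is "scene" or "top" or "wrist"; returns a dict with "image" (384x512x3 uint8, red, green, blue), "K" (3x3 intrinsics, pixels), "world_to_cam" (4x4, takes a point from world to camera coordinates); the wrist camera has in their place "hand_eye" (4x4, takes a point from camera to tool coordinates, whose origin is the TCP and whose axes are the flange's). Camera axes: x right, y down, z forward; pixel columns grow to the right and rows downward; lengths in m; the calibration is good to about 2 mm. A picture is of the moment at which its call begins: read the wrist's pose just before it. There is no depth.
- ctrl.close_job(): hands the job in; it is judged then, once.
The state is a dict: "time": time; "joint_positions": joint angles; "qd": joint speeds; "joint_torque": joint torques, N m; "position": TCP position; "tool_rot": TCP orientation; "ft_force": force on the tool from outside, world axes, zero at the start; "torque": the same for the moment, N m; "grip_width": opening from 0.0 (shut) to 1.0 (fully open); "grip_force": force on a finger pad.
Only numpy, scipy, OpenCV 4.12 (cv2) and the standard library are available. Lean on these libraries where they do the work, as an engineer would, in place of code of your own. Each camera call takes 0.05 s, during which the arm holds its last target. There are 200 camera calls.

## Working session

There is one attempt and no reset: what is moved stays moved. The work goes in short steps, Python scripts to look and compute and a shell command to move; the robot and the scene stay as the last step left them, time stands still between calls to the robot, and variables do not carry over. Pictures are saved under pics/ and viewed, at most 10 in all, crops included, and the job is handed in when it is done.

```bash
mkdir -p pics; cat > h.py <<'E'
import numpy as np,cv2
from bench import ctrl
from scipy.spatial.transform import Rotation as R
np.set_printoptions(precision=4,suppress=True)
def save(n,f):
    d=ctrl.get_image(n); cv2.imwrite('pics/'+f+'.png',d['image'][:,:,::-1]); np.savez('pics/'+f+'.npz',**d); return d
def ray(d,u,v,z):
    T=np.array(d['world_to_cam']);K=np.array(d['K']);c=-T[:3,:3].T@T[:3,3]
    r=T[:3,:3].T@np.linalg.inv(K)@np.array([u,v,1.]); return c+r*(z-c[2])/r[2]
def proj(d,p):
    T=np.array(d['world_to_cam']);K=np.array(d['K']);q=K@(T[:3,:3]@np.array(p)+T[:3,3]); return q[:2]/q[2]
E
python3 - <<'E'
from h import *
a=save('scene','s0');b=save('top','t0')
im=np.zeros((384,1024,3),np.uint8);im[:,:512]=a['image'];im[:,512:]=b['image']
cv2.imwrite('pics/st.png',cv2.resize(im[:,:,::-1],(800,300)))
s=ctrl.get_state();print(s['time'],s['position'],s['tool_rot'],s['ft_force'])
print(R.from_rotvec(s['tool_rot']).as_matrix())
for d in(a,b):
  T=d['world_to_cam'];print(-T[:3,:3].T@T[:3,3],T[2,:3])
E
```

```text
0.1 [ 0.2864 -0.5829  0.2216] [-3.0584 -0.711   0.0007] [ 0.3743 -0.3764 -0.0864]
[[ 0.8975  0.4411 -0.0008]
 [ 0.4411 -0.8975  0.0015]
 [-0.0001 -0.0017 -1.    ]]
[1.668  0.523  0.9906] [-0.7428 -0.3335 -0.5805]
[0.3597 0.0288 1.2633] [ 0.1441 -0.0189 -0.9894]
```

View pics/s0.png

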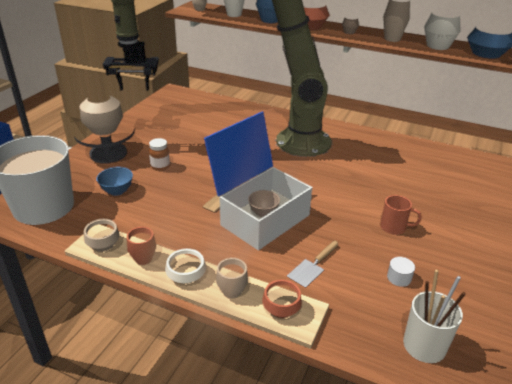

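View pics/t0.png

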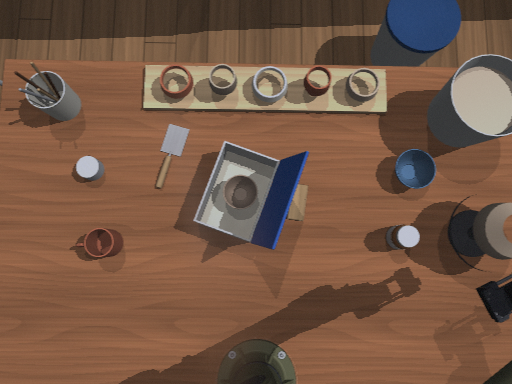

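The scene view shows the open lid at (240,155) over the tub at (265,205). In the top view the tub's front rim runs from about (228,146) to (197,222), and the lid's free edge from (306,153) to (274,248). The knife is at (172,155) and the rib at (298,203).

```bash
python3 - <<'E'
from h import *
d=dict(np.load('pics/t0.npz'));im=d['image']
h=cv2.cvtColor(im,cv2.COLOR_RGB2HSV)
blue=((h[...,0]>105)&(h[...,0]<130)&(h[...,1]>180)).astype(np.uint8);blue[:130]=0;blue[:,330:]=0
c=max(cv2.findContours(blue,0,2)[0],key=cv2.contourArea);print(cv2.approxPolyDP(c,3,True)[:,0].tolist())
w=((h[...,1]<60)&(h[...,2]>90)).astype(np.uint8);w[:135]=0;w[:,:190]=0;w[250:]=0;w[:,310:]=0
c=max(cv2.findContours(w,0,2)[0],key=cv2.contourArea);print(cv2.approxPolyDP(c,3,True)[:,0].tolist())
for p in[(228,145),(196,222)]:print(ray(d,*p,.11))
cv2.imwrite('pics/crop.png',cv2.resize(im[130:260,180:320,::-1],None,fx=4.5,fy=4.5,interpolation=cv2.INTER_CUBIC))
E
```

```text
[[305, 157], [299, 162]]
[[224, 141], [193, 220], [249, 241], [279, 160]]
[0.6527 0.0866 0.11  ]
[0.4362 0.1696 0.11  ]
```

View pics/crop.png

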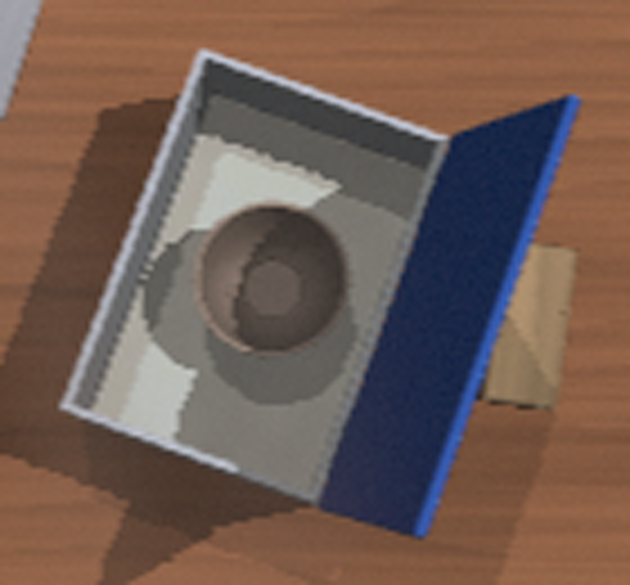

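The crop shows the front rim corners at (225,141) and (194,220) in the full picture, the hinge ends at (279.6,160.4) and (250.7,241.8), and the bowl at about (241,193).

```bash
cat >> h.py <<'E'
import os
if os.path.exists('tub.npz'):
    t=np.load('tub.npz');H=t['H'];v=t['v'];u=np.cross(v,[0,0,1.]);Z=np.array([0,0,1.])
    def rot(phi):  # tool: y in v-z plane, tip pointing down and to -v by phi deg
        p=np.radians(phi);z=-np.sin(p)*v-np.cos(p)*Z;y=np.cos(p)*v-np.sin(p)*Z
        return np.column_stack([np.cross(y,z),y,z])
    def tcp(C,phi,T=.015): # C=(v,z) rel. hinge of the upper/-v tip corner -> TCP world
        return H+C[0]*v+C[1]*Z+rot(phi)[:,1]*T
    def delta(P,Rm,s=None):
        s=s or ctrl.get_state();R0=R.from_rotvec(s['tool_rot']).as_matrix()
        print('shift mm',R0.T@(P-np.array(s['position']))*1e3,'turn',np.degrees(R.from_matrix(R0.T@Rm).as_rotvec()))
    def where():
        s=ctrl.get_state();R0=R.from_rotvec(s['tool_rot']).as_matrix();d=np.array(s['position'])-H
        f=np.array(s['ft_force']);print('t %.2f'%s['time'],'TCP u,v,z mm',np.array([d@u,d@v,d[2]])*1e3,'phi',np.degrees(np.arcsin(-R0[:,2]@v)),'F uvz',np.array([f@u,f@v,f[2]]));return s
E
python3 - <<'E'
from h import *
d=dict(np.load('pics/t0.npz'));s=dict(np.load('pics/s0.npz'))
A,B,C,D=[ray(d,*p,.11) for p in[(225.1,141.1),(193.8,220.4),(250.7,241.8),(279.6,160.4)]]
print(A,B,C,D,np.linalg.norm(A-B),np.linalg.norm(A-D),np.linalg.norm(C-D),np.linalg.norm(B-C))
x=(A-B)/np.linalg.norm(A-B)+(D-C)/np.linalg.norm(D-C);x/=np.linalg.norm(x);v=np.cross([0,0,1],x)
F=(A+B)/2;c=(F-.080*v+ (C+D)/2+.080*v)/2;H=F-.165*v;print(v,H,(C+D)/2)
np.savez('tub.npz',H=H,v=v)
import h;import importlib;importlib.reload(h);from h import *
for th in(1.85,):
  y=np.cos(th)*v+np.sin(th)*Z;z=-np.sin(th)*v+np.cos(th)*Z
  for k in(-1,1):
    P=H+.19*y+k*.123*u; print('lid',proj(d,P),proj(d,P+.008*z),proj(s,P),'hinge',proj(s,H+k*.12*u),'front',proj(s,H+.165*v+k*.12*u))
where()
P=tcp((-.02,.30),20);delta(P,rot(20));print(P)
E
```

```text
[0.6638 0.0949 0.11  ] [0.4405 0.1757 0.11  ] [0.3841 0.02   0.11  ] [ 0.6106 -0.0582  0.11  ] 0.23742400907527056 0.16208739296298705 0.23960275735638625 0.16556478965457516
[ 0.3331  0.9429 -0.    ] [ 0.4972 -0.0203  0.11  ] [ 0.4974 -0.0191  0.11  ]
lid [272.5729 249.3248] [275.6827 250.4916] [262.3726 110.0034] hinge [271.6431 165.5975] front [310.75   186.0823]
lid [307.6032 150.5015] [310.5359 151.8202] [203.4894 136.7024] hinge [218.0942 195.5481] front [257.6055 220.0897]
t 0.10 TCP u,v,z mm [ -11.2277 -600.7239  111.5837] phi -0.06420333365217643 F uvz [ 0.4783 -0.2302 -0.0864]
shift mm [ 433.0669 -408.2007 -182.6334] turn [   9.7907  -23.5059 -132.6678]
[ 0.4952 -0.0258  0.4049]
```

```bash
python3 - <<'E'
import cv2
cv2.imwrite('pics/scrop.png',cv2.resize(cv2.imread('pics/s0.png')[110:250,190:330],None,fx=4,fy=4,interpolation=cv2.INTER_CUBIC))
E
```

```text
(no output)
```

View pics/scrop.png

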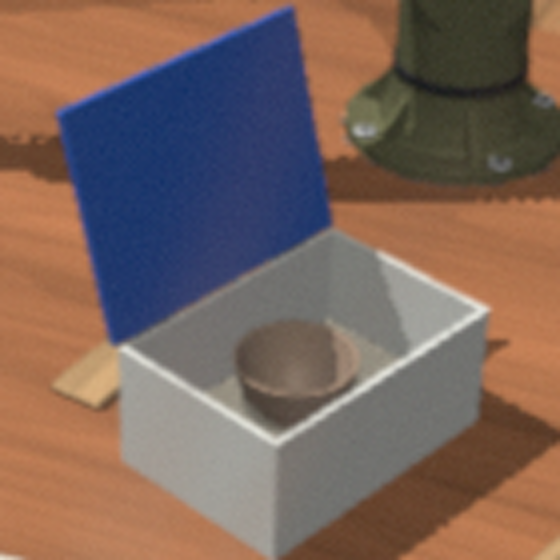

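The lid corners at (264,112) and (205,138), the hinge end at (272,168) and the front rim end at (312,188) match my model within about 2 px. I'll head over the lid to the front and test the reach there.

```bash
python3 -m handwheel '[{"z":-0.04,"wz":-7},{"z":-0.08,"wz":-14},{"x":0.03,"y":-0.02,"z":-0.12,"wz":-21},{"x":0.06,"y":-0.04,"z":-0.145,"wz":-28},{"x":0.09,"y":-0.06,"z":-0.17,"wz":-35},{"x":0.12,"y":-0.08,"z":-0.19,"wz":-42},{"x":0.15,"y":-0.1,"z":-0.2,"wz":-49},{"x":0.18,"y":-0.12,"z":-0.21,"wz":-56},{"x":0.21,"y":-0.14,"z":-0.21,"wz":-63},{"x":0.24,"y":-0.16,"z":-0.21,"wz":-70}]' 0 5
python3 - <<'E'
from h import *
s=where();delta(tcp((.12,.24),20),rot(20),s);print(s['joint_positions'])
E
```

```text
t 0.10 TCP u,v,z mm [ -11.2277 -600.7239  111.5837] phi -0.06420333365217643 F uvz [ 0.4783 -0.2302 -0.0864]
shift mm [ 533.1566 -505.9924 -122.4766] turn [   9.7907  -23.5059 -132.6678]
[ 1.1281  0.3217 -0.0701  1.4515  0.0226  1.3708 -0.0569]invalid input at $[0]: expected keys x, y, z, wx, wy, wz
```

```bash
python3 -m handwheel '[{"x":0,"y":0,"z":-0.04,"wx":0,"wy":0,"wz":-7},{"x":0,"y":0,"z":-0.08,"wx":0,"wy":0,"wz":-14},{"x":0.03,"y":-0.02,"z":-0.11,"wx":0,"wy":0,"wz":-21},{"x":0.06,"y":-0.04,"z":-0.13,"wx":0,"wy":0,"wz":-28},{"x":0.09,"y":-0.06,"z":-0.15,"wx":0,"wy":0,"wz":-35},{"x":0.12,"y":-0.08,"z":-0.17,"wx":0,"wy":0,"wz":-42},{"x":0.15,"y":-0.1,"z":-0.19,"wx":0,"wy":0,"wz":-49},{"x":0.18,"y":-0.12,"z":-0.21,"wx":0,"wy":0,"wz":-56},{"x":0.21,"y":-0.14,"z":-0.21,"wx":0,"wy":0,"wz":-63},{"x":0.24,"y":-0.16,"z":-0.21,"wx":0,"wy":0,"wz":-70}]' 0 5
python3 - <<'E'
from h import *
s=where();delta(tcp((.12,.24),20),rot(20),s);print(s['joint_positions'])
E
```

```text
time: 0.93
position: [0.4328, -0.3319, 0.4342]
tool_rot: [2.089, 2.343, 0.0]
ft_force: [0.7, -0.3, -0.0]
grip_width: 0.322
grip_force: 0.0
t 0.93 TCP u,v,z mm [  43.1147 -315.3182  324.1811] phi 0.04905426148121078 F uvz [ 0.7693 -0.0835 -0.0008]
shift mm [422.9712 158.167   88.8062] turn [ 17.914  -10.9949 -63.3387]
[ 0.9313  0.0973 -0.3604  1.307   0.0349  1.7405  0.6929]
```

```bash
python3 -m handwheel '[{"x":0.04,"y":0.014,"z":0,"wx":1.8,"wy":-1.1,"wz":-6.3},{"x":0.08,"y":0.029,"z":0,"wx":3.6,"wy":-2.2,"wz":-12.7},{"x":0.12,"y":0.043,"z":0,"wx":5.4,"wy":-3.3,"wz":-19},{"x":0.16,"y":0.058,"z":0,"wx":7.2,"wy":-4.4,"wz":-25.3},{"x":0.2,"y":0.073,"z":0,"wx":9,"wy":-5.5,"wz":-31.7},{"x":0.24,"y":0.088,"z":0,"wx":10.7,"wy":-6.6,"wz":-38},{"x":0.28,"y":0.103,"z":0,"wx":12.5,"wy":-7.7,"wz":-44.3},{"x":0.32,"y":0.118,"z":0,"wx":14.3,"wy":-8.8,"wz":-50.7},{"x":0.36,"y":0.133,"z":0,"wx":16.1,"wy":-9.9,"wz":-57},{"x":0.395,"y":0.148,"z":0.01,"wx":17.9,"wy":-11,"wz":-63.3}]'
python3 - <<'E'
from h import *
s=where();print(s['joint_positions'])
# shut end pose: lip at (.19,0), contact 20mm from tip
a=.020*np.cos(np.radians(45));delta(tcp((.19-a,-a),45),rot(45),s)
E
```

```text
time: 1.77
position: [0.5348, 0.0709, 0.4251]
tool_rot: [-0.517, -2.992, 0.526]
ft_force: [1.4, -0.0, 1.2]
grip_width: 0.007
grip_force: 0.0
t 1.77 TCP u,v,z mm [  5.0832  98.5131 315.0532] phi 19.961632020816282 F uvz [1.3663 0.4458 1.2366]
[ 0.2615  0.3015 -0.8333  1.2089  0.4698  1.9798  0.7834]
shift mm [  5.0036 198.6628 289.3695] turn [25.0382 -0.1222 -0.096 ]
```

```bash
python3 -m handwheel '[{"x":0.001,"y":0.04,"z":0,"wx":4,"wy":0,"wz":0},{"x":0.002,"y":0.08,"z":0.01,"wx":8,"wy":0,"wz":0},{"x":0.003,"y":0.12,"z":0.02,"wx":12,"wy":0,"wz":0},{"x":0.004,"y":0.15,"z":0.05,"wx":16,"wy":0,"wz":0},{"x":0.005,"y":0.18,"z":0.08,"wx":20,"wy":0,"wz":0},{"x":0.005,"y":0.2,"z":0.12,"wx":25,"wy":0,"wz":0},{"x":0.005,"y":0.21,"z":0.16,"wx":25,"wy":0,"wz":0},{"x":0.005,"y":0.21,"z":0.2,"wx":25,"wy":0,"wz":0},{"x":0.005,"y":0.21,"z":0.24,"wx":25,"wy":0,"wz":0},{"x":0.005,"y":0.21,"z":0.27,"wx":25,"wy":0,"wz":0}]'
python3 - <<'E'
from h import *
s=where();print(s['joint_positions']);save('wrist','w1');save('scene','s1')
a=.020*np.cos(np.radians(45));delta(tcp((.19-a,-a),45),rot(45),s)
E
```

```text
time: 2.6
position: [0.5674, 0.1799, 0.1394]
tool_rot: [-0.474, -2.744, 1.136]
ft_force: [0.8, -0.4, 0.1]
grip_width: 0.008
grip_force: 0.0
t 2.60 TCP u,v,z mm [ -0.4626 212.1519  29.3803] phi 45.013013281101024 F uvz [ 0.9235 -0.1201  0.0551]
[-0.6356  0.7218  0.0429  1.2523  0.4153  1.8213  0.601 ]
shift mm [-0.7596 20.125  56.4306] turn [-0.0139 -0.3059 -0.0123]
```

View pics/s1.png

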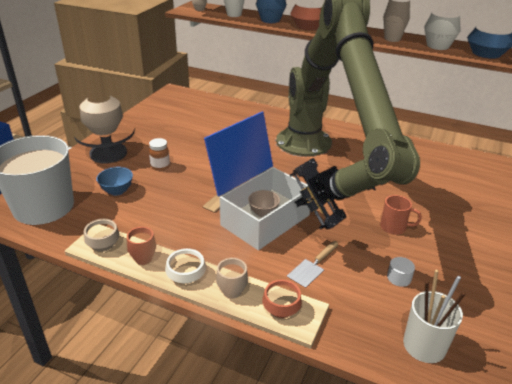

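The picture shows the gripper at (320,195) just outside the front wall at 45°, with the lid still open, so the low pose is reachable. Next I'll go behind the lid.

```bash
cat >> h.py <<'E'
def go(c,phi,s=None): delta(H+c[0]*v+c[1]*Z,rot(phi),s)
E
python3 - <<'E'
from h import *
s=ctrl.get_state()
for c,p in[((.19,.15),35),((.15,.28),25),((-.0,.32),20),((-.12,.30),20),((-.115,.172),20)]:go(c,p,s)
E
```

```text
shift mm [  -0.5526 -100.8319  -74.6006] turn [-10.5903  -0.793    0.1187]
shift mm [   0.6973 -221.6874 -136.9896] turn [-20.5901  -0.8035   0.0493]
shift mm [   0.0684 -355.23    -57.8317] turn [-25.59    -0.8073   0.0143]
shift mm [  -1.0525 -424.9187   41.879 ] turn [-25.59    -0.8073   0.0143]
shift mm [  -2.5363 -329.9846  127.8693] turn [-25.59    -0.8073   0.0143]
```

```bash
python3 -m handwheel '[{"x":0,"y":-0.032,"z":-0.024,"wx":-4,"wy":0,"wz":0},{"x":0,"y":-0.064,"z":-0.048,"wx":-7,"wy":0,"wz":0},{"x":0,"y":-0.1,"z":-0.07,"wx":-11,"wy":-0.8,"wz":0},{"x":0,"y":-0.135,"z":-0.09,"wx":-14,"wy":-0.8,"wz":0},{"x":0,"y":-0.17,"z":-0.11,"wx":-18,"wy":-0.8,"wz":0},{"x":0,"y":-0.205,"z":-0.13,"wx":-21,"wy":-0.8,"wz":0},{"x":0,"y":-0.24,"z":-0.13,"wx":-25.5,"wy":-0.8,"wz":0},{"x":0,"y":-0.28,"z":-0.115,"wx":-25.5,"wy":-0.8,"wz":0},{"x":0,"y":-0.315,"z":-0.09,"wx":-25.5,"wy":-0.8,"wz":0},{"x":0,"y":-0.35,"z":-0.065,"wx":-25.5,"wy":-0.8,"wz":0}]'
python3 - <<'E'
from h import *
s=where();print(s['joint_positions'])
for c,p in[((-.12,.30),20),((-.115,.172),20)]:go(c,p,s)
E
```

```text
time: 3.53
position: [0.5005, -0.0105, 0.4405]
tool_rot: [-0.52, -3.012, 0.514]
ft_force: [0.6, -0.2, -0.2]
grip_width: 0.002
grip_force: 0.0
t 3.53 TCP u,v,z mm [ -0.1099  10.3501 330.5113] phi 19.235134023824347 F uvz [ 0.6091 -0.0448 -0.1771]
[-0.3439  0.0784  0.1096  1.351   0.2935  1.8749  1.0603]
shift mm [   0.3294 -113.022    71.7497] turn [ 0.7649  0.7903 -0.2855]
shift mm [  2.2069 -66.1368 190.9439] turn [ 0.7649  0.7903 -0.2855]
```

```bash
python3 -m handwheel '[{"x":0,"y":-0.035,"z":0.015,"wx":0.8,"wy":0.8,"wz":0},{"x":0,"y":-0.07,"z":0.035,"wx":0.8,"wy":0.8,"wz":0},{"x":0,"y":-0.105,"z":0.055,"wx":0.8,"wy":0.8,"wz":0},{"x":0,"y":-0.115,"z":0.075,"wx":0.8,"wy":0.8,"wz":0},{"x":0,"y":-0.105,"z":0.1,"wx":0.8,"wy":0.8,"wz":0},{"x":0.001,"y":-0.095,"z":0.13,"wx":0.8,"wy":0.8,"wz":0},{"x":0.001,"y":-0.08,"z":0.16,"wx":0.8,"wy":0.8,"wz":0},{"x":0.002,"y":-0.066,"z":0.191,"wx":0.8,"wy":0.8,"wz":0},{"x":0.002,"y":-0.066,"z":0.191,"wx":0.8,"wy":0.8,"wz":0}]'
python3 - <<'E'
from h import *
s=where();print(s['joint_positions'])
for c,p in[((-.079,.172),20),((-.004,.181),20)]:go(c,p,s)
a=save('scene','s2');b=save('top','t2')
im=np.hstack([a['image'][100:260,190:350],b['image'][120:280,180:340]])
cv2.imwrite('pics/st2.png',cv2.resize(im[:,:,::-1],(800,400)))
E
```

```text
time: 4.28
position: [0.4563, -0.1262, 0.2742]
tool_rot: [-0.514, -2.98, 0.532]
ft_force: [-1.2, 1.6, -0.8]
grip_width: 0.006
grip_force: 0.0
t 4.28 TCP u,v,z mm [  -3.2351 -113.4742  164.1564] phi 20.34994635969863 F uvz [-1.6425  1.1192 -0.8455]
[-0.2338 -0.0093  0.1938  1.7712  0.3263  1.53    1.1507]
shift mm [ -3.0052  29.5943 -19.3806] turn [-0.3514 -0.6839  0.0004]
shift mm [ -2.5962  96.7826 -53.8997] turn [-0.3514 -0.6839  0.0004]
```

View pics/st2.png

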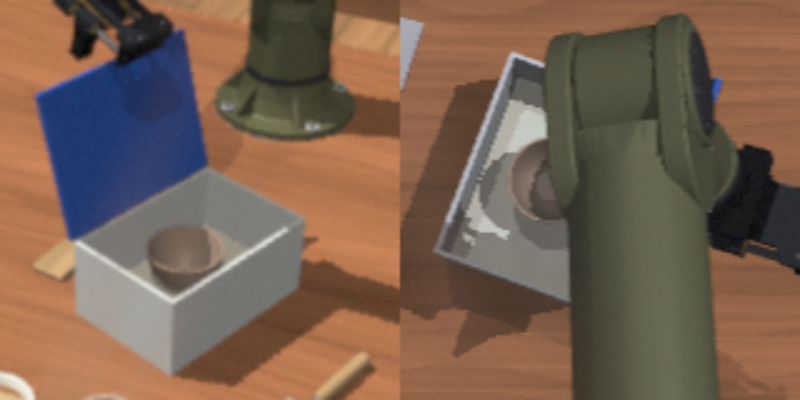

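The scene view shows the lid still open with the gripper above and behind its top edge (left half, 120,30). In the top view the gripper is behind the lid at (750,190). Now the gentle push.

```bash
python3 -m handwheel '[{"x":0,"y":0.01,"z":-0.004,"wx":0,"wy":0,"wz":0},{"x":0,"y":0.018,"z":-0.007,"wx":0,"wy":0,"wz":0},{"x":0,"y":0.024,"z":-0.009,"wx":0,"wy":0,"wz":0},{"x":0,"y":0.028,"z":-0.011,"wx":0,"wy":0,"wz":0},{"x":0,"y":0.032,"z":-0.013,"wx":0,"wy":0,"wz":0},{"x":0,"y":0.036,"z":-0.015,"wx":0,"wy":0,"wz":0},{"x":0,"y":0.04,"z":-0.017,"wx":0,"wy":0,"wz":0},{"x":0,"y":0.045,"z":-0.019,"wx":0,"wy":0,"wz":0},{"x":0,"y":0.05,"z":-0.021,"wx":0,"wy":0,"wz":0},{"x":0,"y":0.055,"z":-0.024,"wx":0,"wy":0,"wz":0}]'
cat >> h.py <<'E'
def lid(d=None):
    # lid angle: best match of the blue outer corner rows along free edge, scene view: fit the free-edge corner near u=-.123 (left) 
    d=d or ctrl.get_image('scene');h=cv2.cvtColor(d['image'],cv2.COLOR_RGB2HSV)
    b=((h[...,0]>105)&(h[...,0]<130)&(h[...,1]>150)).astype(np.uint8);b[:,:192]=0;b[:,340:]=0;b[260:]=0;b[:95]=0
    c=cv2.findContours(b,0,2)[0];c=np.vstack([k for k in c if cv2.contourArea(k)>30])[:,0]
    out=[]
    for k in(1,-1):
        th=np.arange(-.02,1.9,.01)
        P=[H+.19*(np.cos(t)*v+np.sin(t)*Z)+k*.123*u for t in th]
        D=[np.min(np.hypot(*(c-proj(d,p)-[1.5,1.5]).T)) for p in P];i=int(np.argmin(D));out+=[(round(th[i],2),round(D[i],1))]
    print('lid angle by corners (k=+1,-1): last contour match',out); return c
E
python3 - <<'E'
from h import *
s=where()
go((-.004,.181),20,s)
b=save('scene','s3');c=lid(b);h=cv2.convexHull(c);print(cv2.approxPolyDP(h,3,True)[:,0].tolist())
lid(dict(np.load('pics/s0.npz')))
E
```

```text
time: 5.22
position: [0.4796, -0.0705, 0.2812]
tool_rot: [-0.519, -2.986, 0.533]
ft_force: [-0.3, 0.1, 2.4]
grip_width: 0.006
grip_force: 1.0
t 5.22 TCP u,v,z mm [  0.2006 -53.2346 171.2047] phi 20.279572510926236 F uvz [-0.2965  0.021   2.3986]
shift mm [  0.5013  42.7858 -26.2517] turn [-0.2804 -0.2924 -0.2235]
lid angle by corners (k=+1,-1): last contour match [(np.float64(1.76), np.float64(0.2)), (np.float64(1.89), np.float64(20.4))]
[[271, 165], [219, 194], [209, 139], [245, 123], [268, 139]]
lid angle by corners (k=+1,-1): last contour match [(np.float64(1.85), np.float64(0.2)), (np.float64(1.89), np.float64(2.0))]
```

```bash
python3 -m handwheel '[{"x":0,"y":0.005,"z":-0.002,"wx":0,"wy":0,"wz":0},{"x":0,"y":0.01,"z":-0.005,"wx":0,"wy":0,"wz":0},{"x":0,"y":0.015,"z":-0.008,"wx":0,"wy":0,"wz":0},{"x":0,"y":0.02,"z":-0.011,"wx":0,"wy":0,"wz":0},{"x":0,"y":0.025,"z":-0.014,"wx":0,"wy":0,"wz":0},{"x":0,"y":0.03,"z":-0.016,"wx":0,"wy":0,"wz":0},{"x":0,"y":0.035,"z":-0.018,"wx":0,"wy":0,"wz":0},{"x":0,"y":0.039,"z":-0.02,"wx":0,"wy":0,"wz":0}]'
python3 - <<'E'
from h import *
s=where();lid();go((.01,.181),20,s)
E
```

```text
time: 5.93
position: [0.4943, -0.0285, 0.2858]
tool_rot: [-0.517, -2.986, 0.532]
ft_force: [-0.7, -0.6, -0.2]
grip_width: 0.004
grip_force: 0.1
t 5.93 TCP u,v,z mm [  0.0527  -8.7423 175.8431] phi 20.2391432370742 F uvz [-0.4567 -0.7507 -0.1832]
lid angle by corners (k=+1,-1): last contour match [(np.float64(1.53), np.float64(0.5)), (np.float64(1.45), np.float64(15.4))]
shift mm [  0.1511  15.8007 -11.3218] turn [-0.2398 -0.3186 -0.1291]
```

```bash
python3 -m handwheel '[{"x":0,"y":0.006,"z":-0.004,"wx":0,"wy":0,"wz":0},{"x":0,"y":0.012,"z":-0.008,"wx":0,"wy":0,"wz":0},{"x":0,"y":0.015,"z":-0.01,"wx":0,"wy":0,"wz":0},{"x":0,"y":0.014,"z":-0.04,"wx":0,"wy":0,"wz":0},{"x":0,"y":0.018,"z":-0.065,"wx":0,"wy":0,"wz":0},{"x":0,"y":0.054,"z":-0.08,"wx":0,"wy":0,"wz":0},{"x":0,"y":0.091,"z":-0.092,"wx":0,"wy":0,"wz":0}]'
python3 - <<'E'
from h import *
s=where();lid(save('scene','s4'));where()
for c in[(.115,.2),(.105,.148),(.095,.145)]:go(c,20,s)
E
```

```text
time: 6.57
position: [0.5352, 0.0808, 0.344]
tool_rot: [-0.526, -2.991, 0.529]
ft_force: [1.1, 0.8, 0.6]
grip_width: 0.006
grip_force: 0.0
t 6.57 TCP u,v,z mm [  2.1938 108.0159 234.0342] phi 20.043511587291672 F uvz [0.7606 1.0779 0.6242]
lid angle by corners (k=+1,-1): last contour match [(np.float64(1.4), np.float64(0.4)), (np.float64(1.42), np.float64(9.9))]
t 6.62 TCP u,v,z mm [ -0.6425 118.3617 229.752 ] phi 19.847174433864577 F uvz [-2.0118  5.6775 -2.6648]
shift mm [ 2.2829 18.2076 29.5836] turn [-0.044  -0.1179 -0.4721]
shift mm [ 2.2446 26.6361 81.8614] turn [-0.044  -0.1179 -0.4721]
shift mm [ 2.1628 18.2703 88.107 ] turn [-0.044  -0.1179 -0.4721]
```

```bash
python3 -m handwheel '[{"x":0,"y":0.015,"z":0.03,"wx":0,"wy":0,"wz":0},{"x":0,"y":0.022,"z":0.06,"wx":0,"wy":0,"wz":0},{"x":0,"y":0.023,"z":0.08,"wx":0,"wy":0,"wz":0},{"x":0,"y":0.022,"z":0.081,"wx":0,"wy":0,"wz":0}]'
python3 - <<'E'
from h import *
s=where();lid();where()
for c in[(.095,.145)]:go(c,20,s)
E
```

```text
time: 6.95
position: [0.5288, 0.073, 0.2529]
tool_rot: [-0.515, -2.979, 0.537]
ft_force: [0.3, -0.6, 0.3]
grip_width: 0.009
grip_force: 0.0
t 6.95 TCP u,v,z mm [ -1.265   98.522  142.9281] phi 20.548017645672825 F uvz [ 0.4684 -0.4484  0.2681]
lid angle by corners (k=+1,-1): last contour match [(np.float64(1.37), np.float64(0.8)), (np.float64(1.89), np.float64(26.6))]
t 7.00 TCP u,v,z mm [ -0.2957  98.8985 145.5077] phi 20.438227267551582 F uvz [-0.1341 -0.6342  0.929 ]
shift mm [-1.2598 -4.0243 -0.718 ] turn [-0.5496 -0.6451 -0.0436]
```

```bash
python3 -m handwheel '[{"x":0,"y":-0.007,"z":0,"wx":0,"wy":0,"wz":0},{"x":0,"y":-0.013,"z":0,"wx":0,"wy":0,"wz":0},{"x":0,"y":-0.017,"z":-0.001,"wx":0,"wy":0,"wz":0},{"x":0,"y":-0.017,"z":-0.001,"wx":0,"wy":0,"wz":0},{"x":0,"y":-0.017,"z":-0.001,"wx":0,"wy":0,"wz":0}]'
python3 - <<'E'
from h import *
s=where();lid();where()
E
```

```text
time: 7.42
position: [0.5264, 0.0591, 0.2655]
tool_rot: [-0.52, -2.989, 0.53]
ft_force: [0.9, 0.4, -0.2]
grip_width: 0.003
grip_force: 0.0
t 7.42 TCP u,v,z mm [  1.1058  84.5991 155.5337] phi 20.143573727089734 F uvz [ 0.6796  0.6283 -0.1902]
lid angle by corners (k=+1,-1): last contour match [(np.float64(1.27), np.float64(0.4)), (np.float64(1.22), np.float64(22.5))]
t 7.47 TCP u,v,z mm [  0.8631  84.8248 155.0451] phi 20.16597903184643 F uvz [-0.4366  0.6287 -0.9763]
```

```bash
python3 -m handwheel '[{"x":0,"y":0,"z":0,"wx":0,"wy":0,"wz":0},{"x":0,"y":0,"z":0,"wx":0,"wy":0,"wz":0},{"x":0,"y":0,"z":0,"wx":0,"wy":0,"wz":0},{"x":0,"y":0,"z":0,"wx":0,"wy":0,"wz":0},{"x":0,"y":0,"z":0,"wx":0,"wy":0,"wz":0},{"x":0,"y":0,"z":0,"wx":0,"wy":0,"wz":0},{"x":0,"y":0,"z":0,"wx":0,"wy":0,"wz":0},{"x":0,"y":0,"z":0,"wx":0,"wy":0,"wz":0}]'
python3 - <<'E'
from h import *
s=where();lid();where()
E
```

```text
time: 8.13
position: [0.5259, 0.0593, 0.2641]
tool_rot: [-0.518, -2.986, 0.532]
ft_force: [0.1, 0.5, -0.0]
grip_width: 0.009
grip_force: 0.3
t 8.13 TCP u,v,z mm [  0.5386  84.6276 154.0856] phi 20.248852947131994 F uvz [-0.0787  0.5442 -0.0236]
lid angle by corners (k=+1,-1): last contour match [(np.float64(0.81), np.float64(17.0)), (np.float64(1.07), np.float64(21.8))]
t 8.18 TCP u,v,z mm [  0.5242  84.5991 154.08  ] phi 20.249546017866734 F uvz [-0.8776 -0.8445  0.1862]
```

Corner matching failed here, so I need to look.

```bash
python3 - <<'E'
from h import *
a=save('scene','s5')
d=a['image'][100:250,190:350]
cv2.imwrite('pics/c5.png',cv2.resize(d[:,:,::-1],(640,600),interpolation=cv2.INTER_CUBIC))
for t in(1.3,1.2,1.15,1.1,1.05,1,.95,.9):print(t,[(proj(a,H+.19*(np.cos(t)*v+np.sin(t)*Z)+k*.123*u)+1.5-[190,100])*4 for k in(1,-1)])
where()
E
```

```text
1.3 [array([159.4719, 205.5603]), array([394.5321,  89.5185])]
1.2 [array([177.7806, 222.8732]), array([412.1104, 104.6337])]
1.15 [array([186.7519, 232.2949]), array([420.6491, 112.9168])]
1.1 [array([195.5605, 242.19  ]), array([428.9828, 121.6523])]
1.05 [array([204.1762, 252.5284]), array([437.0834, 130.814 ])]
1 [array([212.5694, 263.2777]), array([444.9236, 140.3739])]
0.95 [array([220.7113, 274.4035]), array([452.4769, 150.3023])]
0.9 [array([228.5739, 285.8697]), array([459.7179, 160.5678])]
t 8.23 TCP u,v,z mm [  0.5331  84.6013 154.1144] phi 20.248504398943677 F uvz [-0.2306  0.0158  0.1814]
```

View pics/c5.png

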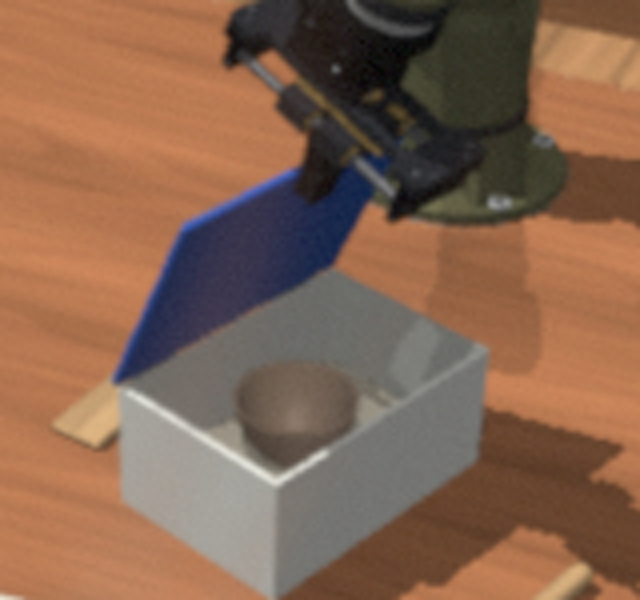

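The picture shows the lid resting on the outside of the finger at (315,180), its free corner at (186,230), which means about 1.15 rad. It is caught and still. I'll work out the lowering rows.

```bash
cat > plan.py <<'E'
from h import *
def pose(th,s=.018,T=.013):
    phi=min(45,20.2+np.degrees(1.15-th));p=np.radians(phi)
    c=.19*np.array([np.cos(th),np.sin(th)])-s*np.array([np.sin(p),np.cos(p)])+T*np.array([np.cos(p),-np.sin(p)]);return c,phi
def rows(ths,s0=.018):
    c0,f0=pose(ths[0],s0);p=np.radians(f0)
    for t in ths[1:]:
        c,f=pose(t);d=c-c0
        print('%.3f y %.4f z %.4f wx %.1f'%(t,d@[np.cos(p),-np.sin(p)],d@[-np.sin(p),-np.cos(p)],f-f0))
E
python3 - <<'E'
from plan import *
where()
t=1.15
for n in range(5):
    print('call',n); ths=[t-.016*i for i in range(11)]; rows(ths,.016 if n==0 else .018); t=ths[-1]
E
```

```text
t 8.23 TCP u,v,z mm [  0.5331  84.6013 154.1144] phi 20.248504398943677 F uvz [-0.2306  0.0158  0.1814]
call 0
1.134 y 0.0027 z 0.0024 wx 0.9
1.118 y 0.0055 z 0.0029 wx 1.8
1.102 y 0.0082 z 0.0034 wx 2.8
1.086 y 0.0109 z 0.0040 wx 3.7
1.070 y 0.0136 z 0.0046 wx 4.6
1.054 y 0.0163 z 0.0053 wx 5.5
1.038 y 0.0190 z 0.0060 wx 6.4
1.022 y 0.0217 z 0.0067 wx 7.3
1.006 y 0.0244 z 0.0075 wx 8.3
0.990 y 0.0270 z 0.0083 wx 9.2
call 1
0.974 y 0.0027 z 0.0004 wx 0.9
0.958 y 0.0055 z 0.0009 wx 1.8
0.942 y 0.0082 z 0.0014 wx 2.8
0.926 y 0.0109 z 0.0020 wx 3.7
0.910 y 0.0136 z 0.0026 wx 4.6
0.894 y 0.0163 z 0.0033 wx 5.5
0.878 y 0.0190 z 0.0040 wx 6.4
0.862 y 0.0217 z 0.0047 wx 7.3
0.846 y 0.0244 z 0.0055 wx 8.3
0.830 y 0.0270 z 0.0063 wx 9.2
call 2
0.814 y 0.0027 z 0.0004 wx 0.9
0.798 y 0.0055 z 0.0009 wx 1.8
0.782 y 0.0082 z 0.0014 wx 2.8
0.766 y 0.0109 z 0.0020 wx 3.7
0.750 y 0.0136 z 0.0026 wx 4.6
0.734 y 0.0163 z 0.0033 wx 5.5
0.718 y 0.0190 z 0.0040 wx 6.4
0.702 y 0.0220 z 0.0046 wx 6.5
0.686 y 0.0250 z 0.0052 wx 6.5
0.670 y 0.0279 z 0.0058 wx 6.5
call 3
0.654 y 0.0030 z 0.0004 wx 0.0
0.638 y 0.0060 z 0.0008 wx 0.0
0.622 y 0.0090 z 0.0013 wx 0.0
0.606 y 0.0120 z 0.0018 wx 0.0
0.590 y 0.0150 z 0.0024 wx 0.0
0.574 y 0.0180 z 0.0030 wx 0.0
0.558 y 0.0210 z 0.0036 wx 0.0
0.542 y 0.0239 z 0.0043 wx 0.0
0.526 y 0.0269 z 0.0051 wx 0.0
0.510 y 0.0298 z 0.0059 wx 0.0
call 4
0.494 y 0.0029 z 0.0009 wx 0.0
0.478 y 0.0058 z 0.0017 wx 0.0
0.462 y 0.0087 z 0.0027 wx 0.0
0.446 y 0.0116 z 0.0037 wx 0.0
0.430 y 0.0144 z 0.0047 wx 0.0
0.414 y 0.0173 z 0.0058 wx 0.0
0.398 y 0.0201 z 0.0069 wx 0.0
0.382 y 0.0229 z 0.0081 wx 0.0
0.366 y 0.0257 z 0.0093 wx 0.0
0.350 y 0.0285 z 0.0106 wx 0.0
```

```bash
python3 -m handwheel '[{"x":0,"y":0,"z":0,"wx":0,"wy":0,"wz":0},{"x":0,"y":0,"z":0,"wx":0,"wy":0,"wz":0},{"x":0,"y":0,"z":0,"wx":0,"wy":0,"wz":0},{"x":0,"y":0,"z":0,"wx":0,"wy":0,"wz":0},{"x":0,"y":0,"z":0,"wx":0,"wy":0,"wz":0},{"x":0,"y":0,"z":0,"wx":0,"wy":0,"wz":0}]' | tail -3
python3 -m handwheel '[{"x":0,"y":0.0027,"z":0.0013,"wx":0.9,"wy":0,"wz":0},{"x":0,"y":0.0055,"z":0.0022,"wx":1.8,"wy":0,"wz":0},{"x":0,"y":0.0082,"z":0.003,"wx":2.8,"wy":0,"wz":0},{"x":0,"y":0.0109,"z":0.004,"wx":3.7,"wy":0,"wz":0},{"x":0,"y":0.0136,"z":0.0046,"wx":4.6,"wy":0,"wz":0},{"x":0,"y":0.0163,"z":0.0053,"wx":5.5,"wy":0,"wz":0},{"x":0,"y":0.019,"z":0.006,"wx":6.4,"wy":0,"wz":0},{"x":0,"y":0.0217,"z":0.0067,"wx":7.3,"wy":0,"wz":0},{"x":0,"y":0.0244,"z":0.0075,"wx":8.3,"wy":0,"wz":0},{"x":0,"y":0.027,"z":0.0083,"wx":9.2,"wy":0,"wz":0}]' | tail -3
cat >> h.py <<'E'
def lid2(d=None):
    # left free corner of the lid = leftmost-branch vertex: mask blue by channel dominance, polygon vertices near the predicted corner arc
    d=d or ctrl.get_image('scene');i=d['image'].astype(int)
    b=((i[...,2]>i[...,0]+35)&(i[...,2]>i[...,1]+25)).astype(np.uint8);b[:,:192]=0;b[:,340:]=0;b[260:]=0;b[:95]=0
    c=np.vstack([k for k in cv2.findContours(b,0,2)[0] if cv2.contourArea(k)>15]);q=cv2.approxPolyDP(cv2.convexHull(c),2,True)[:,0]
    th=np.arange(-.02,1.9,.01);P=np.array([proj(d,H+.19*(np.cos(t)*v+np.sin(t)*Z)+.123*u)+1.3 for t in th])
    D=np.hypot(*(P[:,None]-q[None]).transpose(2,0,1));j=np.unravel_index(D.argmin(),D.shape);print('lid %.2f (%.1f px)'%(th[j[0]],D.min()),q.tolist())
E
python3 - <<'E'
from h import *
lid2(dict(np.load('pics/s5.npz')));where();lid2()
E
```

```text
ft_force: [-0.8, 0.0, -0.2]
grip_width: 0.002
grip_force: 0.3
ft_force: [-0.1, 1.2, 0.4]
grip_width: 0.004
grip_force: 0.3
lid 1.18 (2.4 px) [[282, 146], [272, 165], [219, 194], [237, 155], [261, 143], [277, 142]]
t 9.57 TCP u,v,z mm [  0.6114 107.3883 136.8164] phi 29.54143231868083 F uvz [-0.5157  1.0685  0.4448]
lid 1.02 (1.0 px) [[281, 155], [272, 165], [219, 194], [243, 164], [271, 149]]
```

```bash
python3 -m handwheel '[{"x":0,"y":0.0027,"z":0.0004,"wx":0.9,"wy":0,"wz":0},{"x":0,"y":0.0055,"z":0.0009,"wx":1.8,"wy":0,"wz":0},{"x":0,"y":0.0082,"z":0.0014,"wx":2.8,"wy":0,"wz":0},{"x":0,"y":0.0109,"z":0.002,"wx":3.7,"wy":0,"wz":0},{"x":0,"y":0.0136,"z":0.0026,"wx":4.6,"wy":0,"wz":0},{"x":0,"y":0.0163,"z":0.0033,"wx":5.5,"wy":0,"wz":0},{"x":0,"y":0.019,"z":0.004,"wx":6.4,"wy":0,"wz":0},{"x":0,"y":0.0217,"z":0.0047,"wx":7.3,"wy":0,"wz":0},{"x":0,"y":0.0244,"z":0.0055,"wx":8.3,"wy":0,"wz":0},{"x":0,"y":0.027,"z":0.0063,"wx":9.2,"wy":0,"wz":0}]' | tail -3
python3 - <<'E'
from plan import *
where();lid2();c,f=pose(.83);print(c,f)
E
```

```text
ft_force: [0.0, 2.0, 0.9]
grip_width: 0.005
grip_force: 0.4
t 10.45 TCP u,v,z mm [  0.6441 127.7498 118.0045] phi 38.73829619968278 F uvz [-0.624   1.849   0.8907]
lid 0.86 (0.8 px) [[279, 157], [272, 165], [219, 195], [249, 173]]
[0.1272 0.118 ] 38.53464944418634
```

Tracking well; on with it.

```bash
python3 -m handwheel '[{"x":0,"y":0.0027,"z":0.0004,"wx":0.9,"wy":0,"wz":0},{"x":0,"y":0.0055,"z":0.0009,"wx":1.8,"wy":0,"wz":0},{"x":0,"y":0.0082,"z":0.0014,"wx":2.8,"wy":0,"wz":0},{"x":0,"y":0.0109,"z":0.002,"wx":3.7,"wy":0,"wz":0},{"x":0,"y":0.0136,"z":0.0026,"wx":4.6,"wy":0,"wz":0},{"x":0,"y":0.0163,"z":0.0033,"wx":5.5,"wy":0,"wz":0},{"x":0,"y":0.019,"z":0.004,"wx":6.4,"wy":0,"wz":0},{"x":0,"y":0.022,"z":0.0046,"wx":6.5,"wy":0,"wz":0},{"x":0,"y":0.025,"z":0.0052,"wx":6.5,"wy":0,"wz":0},{"x":0,"y":0.0279,"z":0.0058,"wx":6.5,"wy":0,"wz":0}]' | tail -3
python3 -m handwheel '[{"x":0,"y":0.003,"z":0.0004,"wx":0,"wy":0,"wz":0},{"x":0,"y":0.006,"z":0.0008,"wx":0,"wy":0,"wz":0},{"x":0,"y":0.009,"z":0.0013,"wx":0,"wy":0,"wz":0},{"x":0,"y":0.012,"z":0.0018,"wx":0,"wy":0,"wz":0},{"x":0,"y":0.015,"z":0.0024,"wx":0,"wy":0,"wz":0},{"x":0,"y":0.018,"z":0.003,"wx":0,"wy":0,"wz":0},{"x":0,"y":0.021,"z":0.0036,"wx":0,"wy":0,"wz":0},{"x":0,"y":0.0239,"z":0.0043,"wx":0,"wy":0,"wz":0},{"x":0,"y":0.0269,"z":0.0051,"wx":0,"wy":0,"wz":0},{"x":0,"y":0.0298,"z":0.0059,"wx":0,"wy":0,"wz":0}]' | tail -3
python3 - <<'E'
from plan import *
where();lid2();c,f=pose(.51);print(c,f)
E
```

```text
ft_force: [-0.2, 0.9, -0.1]
grip_width: 0.007
grip_force: 0.4
ft_force: [-0.6, -0.4, -0.4]
grip_width: 0.006
grip_force: 0.4
t 12.17 TCP u,v,z mm [  0.6988 162.5967  70.7515] phi 45.14807206009595 F uvz [-0.4644 -0.5545 -0.4118]
lid 0.53 (1.3 px) [[288, 165], [289, 176], [260, 194], [219, 195], [274, 164]]
[0.1623 0.0708] 45
```

```bash
python3 -m handwheel '[{"x":0,"y":0.0029,"z":0.0009,"wx":0,"wy":0,"wz":0},{"x":0,"y":0.0058,"z":0.0017,"wx":0,"wy":0,"wz":0},{"x":0,"y":0.0087,"z":0.0027,"wx":0,"wy":0,"wz":0},{"x":0,"y":0.0116,"z":0.0037,"wx":0,"wy":0,"wz":0},{"x":0,"y":0.0144,"z":0.0047,"wx":0,"wy":0,"wz":0},{"x":0,"y":0.0173,"z":0.0058,"wx":0,"wy":0,"wz":0},{"x":0,"y":0.0201,"z":0.0069,"wx":0,"wy":0,"wz":0},{"x":0,"y":0.0229,"z":0.0081,"wx":0,"wy":0,"wz":0},{"x":0,"y":0.0257,"z":0.0093,"wx":0,"wy":0,"wz":0},{"x":0,"y":0.0285,"z":0.0106,"wx":0,"wy":0,"wz":0}]' | tail -3
python3 - <<'E'
from plan import *
where();lid2(save('scene','s6'));c,f=pose(.35);print(c,f)
for ths in([.35-.013*i for i in range(11)],[.22-.012*i for i in range(11)],[.1-.008*i for i in range(11)],[.02-.007*i for i in range(11)]):print();rows(ths)
d=cv2.imread('pics/s6.png')[100:250,190:350];cv2.imwrite('pics/c6.png',cv2.resize(d,(640,600),interpolation=cv2.INTER_CUBIC))
E
```

```text
ft_force: [0.4, 0.2, -2.1]
grip_width: 0.004
grip_force: 0.5
t 13.05 TCP u,v,z mm [  0.6783 175.1218  43.0759] phi 45.14493658471903 F uvz [ 0.3151  0.3424 -2.0846]
lid 0.37 (1.1 px) [[298, 173], [290, 188], [263, 204], [219, 195], [272, 165], [294, 167]]
[0.1749 0.0432] 45

0.337 y 0.0022 z 0.0011 wx 0.0
0.324 y 0.0045 z 0.0021 wx 0.0
0.311 y 0.0067 z 0.0033 wx 0.0
0.298 y 0.0088 z 0.0044 wx 0.0
0.285 y 0.0110 z 0.0056 wx 0.0
0.272 y 0.0132 z 0.0068 wx 0.0
0.259 y 0.0153 z 0.0080 wx 0.0
0.246 y 0.0175 z 0.0093 wx 0.0
0.233 y 0.0196 z 0.0105 wx 0.0
0.220 y 0.0217 z 0.0118 wx 0.0

0.208 y 0.0019 z 0.0012 wx 0.0
0.196 y 0.0038 z 0.0025 wx 0.0
0.184 y 0.0057 z 0.0038 wx 0.0
0.172 y 0.0076 z 0.0051 wx 0.0
0.160 y 0.0094 z 0.0064 wx 0.0
0.148 y 0.0113 z 0.0077 wx 0.0
0.136 y 0.0131 z 0.0091 wx 0.0
0.124 y 0.0149 z 0.0105 wx 0.0
0.112 y 0.0167 z 0.0119 wx 0.0
0.100 y 0.0185 z 0.0133 wx 0.0

0.092 y 0.0012 z 0.0010 wx 0.0
0.084 y 0.0023 z 0.0019 wx 0.0
0.076 y 0.0035 z 0.0029 wx 0.0
0.068 y 0.0046 z 0.0039 wx 0.0
0.060 y 0.0058 z 0.0049 wx 0.0
0.052 y 0.0069 z 0.0059 wx 0.0
0.044 y 0.0080 z 0.0070 wx 0.0
0.036 y 0.0092 z 0.0080 wx 0.0
0.028 y 0.0103 z 0.0090 wx 0.0
0.020 y 0.0114 z 0.0101 wx 0.0

0.013 y 0.0010 z 0.0009 wx 0.0
0.006 y 0.0019 z 0.0019 wx 0.0
-0.001 y 0.0028 z 0.0028 wx 0.0
-0.008 y 0.0038 z 0.0037 wx 0.0
-0.015 y 0.0047 z 0.0047 wx 0.0
-0.022 y 0.0056 z 0.0056 wx 0.0
-0.029 y 0.0066 z 0.0066 wx 0.0
-0.036 y 0.0075 z 0.0076 wx 0.0
-0.043 y 0.0084 z 0.0086 wx 0.0
-0.050 y 0.0093 z 0.0095 wx 0.0
```

View pics/c6.png

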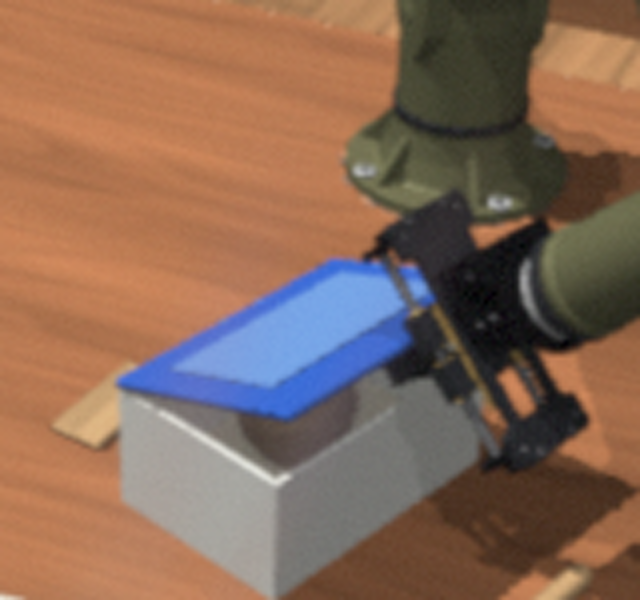

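The picture shows the lid riding on the finger at (400,370), about 0.35 rad open, with the gripper outside the tub and clear of the front wall.

```bash
python3 -m handwheel '[{"x":0,"y":0.0022,"z":0.0011,"wx":0,"wy":0,"wz":0},{"x":0,"y":0.0045,"z":0.0021,"wx":0,"wy":0,"wz":0},{"x":0,"y":0.0067,"z":0.0033,"wx":0,"wy":0,"wz":0},{"x":0,"y":0.0088,"z":0.0044,"wx":0,"wy":0,"wz":0},{"x":0,"y":0.011,"z":0.0056,"wx":0,"wy":0,"wz":0},{"x":0,"y":0.0132,"z":0.0068,"wx":0,"wy":0,"wz":0},{"x":0,"y":0.0153,"z":0.008,"wx":0,"wy":0,"wz":0},{"x":0,"y":0.0175,"z":0.0093,"wx":0,"wy":0,"wz":0},{"x":0,"y":0.0196,"z":0.0105,"wx":0,"wy":0,"wz":0},{"x":0,"y":0.0217,"z":0.0118,"wx":0,"wy":0,"wz":0}]' | tail -3
python3 -m handwheel '[{"x":0,"y":0.0019,"z":0.0012,"wx":0,"wy":0,"wz":0},{"x":0,"y":0.0038,"z":0.0025,"wx":0,"wy":0,"wz":0},{"x":0,"y":0.0057,"z":0.0038,"wx":0,"wy":0,"wz":0},{"x":0,"y":0.0076,"z":0.0051,"wx":0,"wy":0,"wz":0},{"x":0,"y":0.0094,"z":0.0064,"wx":0,"wy":0,"wz":0},{"x":0,"y":0.0113,"z":0.0077,"wx":0,"wy":0,"wz":0},{"x":0,"y":0.0131,"z":0.0091,"wx":0,"wy":0,"wz":0},{"x":0,"y":0.0149,"z":0.0105,"wx":0,"wy":0,"wz":0},{"x":0,"y":0.0167,"z":0.0119,"wx":0,"wy":0,"wz":0},{"x":0,"y":0.0185,"z":0.0133,"wx":0,"wy":0,"wz":0}]' | tail -3
python3 - <<'E'
from plan import *
where();lid2();c,f=pose(.1);print(c,f)
E
```

```text
ft_force: [0.5, 0.3, -0.8]
grip_width: 0.004
grip_force: 0.5
ft_force: [1.1, 0.7, -0.5]
grip_width: 0.007
grip_force: 0.5
t 14.77 TCP u,v,z mm [  0.4614 185.5849  -3.0513] phi 45.150940993318656 F uvz [ 0.7709  1.0641 -0.4693]
lid 0.12 (0.6 px) [[300, 189], [291, 203], [265, 219], [220, 196], [272, 165], [288, 171]]
[ 0.1855 -0.003 ] 45
```

```bash
python3 -m handwheel '[{"x":0,"y":0.0012,"z":0.001,"wx":0,"wy":0,"wz":0},{"x":0,"y":0.0023,"z":0.0019,"wx":0,"wy":0,"wz":0},{"x":0,"y":0.0035,"z":0.0029,"wx":0,"wy":0,"wz":0},{"x":0,"y":0.0046,"z":0.0039,"wx":0,"wy":0,"wz":0},{"x":0,"y":0.0058,"z":0.0049,"wx":0,"wy":0,"wz":0},{"x":0,"y":0.0069,"z":0.0059,"wx":0,"wy":0,"wz":0},{"x":0,"y":0.008,"z":0.007,"wx":0,"wy":0,"wz":0},{"x":0,"y":0.0092,"z":0.008,"wx":0,"wy":0,"wz":0},{"x":0,"y":0.0103,"z":0.009,"wx":0,"wy":0,"wz":0},{"x":0,"y":0.0114,"z":0.0101,"wx":0,"wy":0,"wz":0}]' | tail -3
python3 -m handwheel '[{"x":0,"y":0.0008,"z":0.0008,"wx":0,"wy":0,"wz":0},{"x":0,"y":0.0016,"z":0.0016,"wx":0,"wy":0,"wz":0},{"x":0,"y":0.0024,"z":0.0024,"wx":0,"wy":0,"wz":0},{"x":0,"y":0.0032,"z":0.0032,"wx":0,"wy":0,"wz":0},{"x":0,"y":0.004,"z":0.004,"wx":0,"wy":0,"wz":0},{"x":0,"y":0.0048,"z":0.0048,"wx":0,"wy":0,"wz":0},{"x":0,"y":0.0056,"z":0.0056,"wx":0,"wy":0,"wz":0},{"x":0,"y":0.0064,"z":0.0064,"wx":0,"wy":0,"wz":0},{"x":0,"y":0.0072,"z":0.0072,"wx":0,"wy":0,"wz":0},{"x":0,"y":0.008,"z":0.008,"wx":0,"wy":0,"wz":0}]' | tail -3
python3 - <<'E'
from plan import *
s=where();lid2(save('scene','s7'))
d=cv2.imread('pics/s7.png')[100:250,190:350];cv2.imwrite('pics/c7.png',cv2.resize(d,(640,600),interpolation=cv2.INTER_CUBIC))
E
```

```text
ft_force: [-0.2, -0.2, -0.2]
grip_width: 0.001
grip_force: 0.5
ft_force: [0.3, 0.2, -0.4]
grip_width: 0.008
grip_force: 0.0
t 16.48 TCP u,v,z mm [  0.3731 186.4402 -29.447 ] phi 45.14645553403688 F uvz [ 0.1996  0.2803 -0.4144]
lid 0.04 (1.7 px) [[299, 198], [290, 208], [263, 224], [220, 195], [274, 165], [294, 176]]
```

View pics/c7.png

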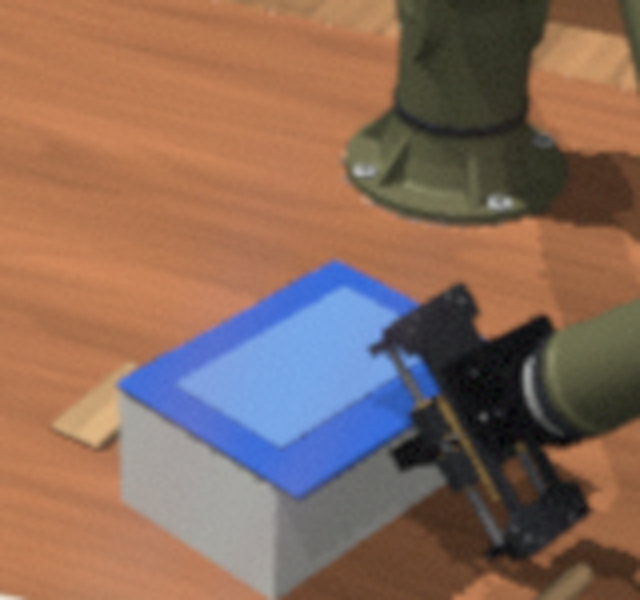

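The picture shows the lid lying flat and shut, with the fingertip at (410,455) just below and outside the lip. Pad force reads 0, so the finger is free. Backing off along the finger.

```bash
python3 -m handwheel '[{"x":0,"y":0.003,"z":0,"wx":0,"wy":0,"wz":0},{"x":0,"y":0.006,"z":-0.003,"wx":0,"wy":0,"wz":0},{"x":0,"y":0.008,"z":-0.01,"wx":0,"wy":0,"wz":0},{"x":0,"y":0.01,"z":-0.025,"wx":0,"wy":0,"wz":0},{"x":0,"y":0.01,"z":-0.045,"wx":0,"wy":0,"wz":0},{"x":0,"y":0.01,"z":-0.07,"wx":0,"wy":0,"wz":0},{"x":0,"y":0.01,"z":-0.095,"wx":0,"wy":0,"wz":0},{"x":0,"y":0.01,"z":-0.12,"wx":0,"wy":0,"wz":0},{"x":0,"y":0.01,"z":-0.13,"wx":0,"wy":0,"wz":0},{"x":0,"y":0.01,"z":-0.13,"wx":0,"wy":0,"wz":0}]'
python3 - <<'E'
from plan import *
s=where();lid2(save('scene','s8'))
E
```

```text
time: 17.37
position: [0.5941, 0.252, 0.1669]
tool_rot: [-0.473, -2.748, 1.134]
ft_force: [0.6, -0.0, -0.8]
grip_width: 0.001
grip_force: 0.0
t 17.37 TCP u,v,z mm [  0.7421 289.0409  56.9454] phi 44.88019662560443 F uvz [ 0.5764  0.1795 -0.78  ]
lid 0.04 (0.4 px) [[317, 188], [265, 224], [220, 196], [273, 165]]
```

View pics/s8.png

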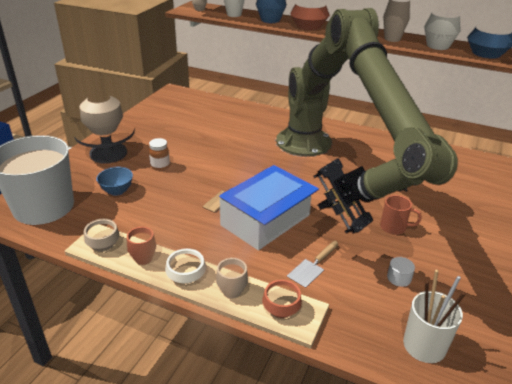

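The lid is shut at (268,195), the gripper is clear of the box at (345,195), and the mug, knife and tin are where they were.

```bash
python3 -m handwheel '[{"x":0,"y":0,"z":0,"wx":0,"wy":0,"wz":0},{"x":0,"y":0,"z":0,"wx":0,"wy":0,"wz":0},{"x":0,"y":0,"z":0,"wx":0,"wy":0,"wz":0},{"x":0,"y":0,"z":0,"wx":0,"wy":0,"wz":0}]' | tail -3; python3 -c "
from bench import ctrl
print(ctrl.close_job())"
```

```text
ft_force: [0.1, 0.1, 0.4]
grip_width: 0.006
grip_force: 0.0
the job is handed in; nothing more can be done
None
```

The lid was tipped over, caught on the outside of the finger at about 1.15 rad and let down slowly until shut; the arm finished clear of the box, nothing else looks moved in the final picture, and the job is handed in with no verdict returned.

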